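# Set the sine plate and lay the turbine blade on it

## Task

Swing the sine plate up until it stays up by itself, build all the loose steel gauge blocks that are out on the bench into one flat, upright stack in the middle of the bright landing pad under its roller, and let the plate down so that its roller rests on the stack. Then, with the angle set, slide the turbine blade forward along the bench from under the clear hood's lip, lift it and lay it flat on the tilted plate, lengthwise up the slope near the plate's centre line, its root end against the low fence at the hinge. Leave the other things on the bench where they are, and let go of everything.

Things in the scene. Friction and masses are not known exactly. Their poses are not given: they have to be found in the camera images.
- sine_plate (a joint): tilt of the sine plate's hinged steel plate, rad: 0 flat, grows as its free end rises, at most 1.45. The hinge is stiff and damped: above about 1.15 the plate stays where left; below about 0.9 it sinks slowly by itself until its roller rests on something. Raising takes about 5 N at the pin. The plate is 200 x 110 x 14 mm, from 15 mm behind the hinge axis to 185 mm past it
- roller (a point): middle of the roller (diameter 20 mm, 100 mm long, parallel to the hinge) under the plate's free end; 160 mm from the hinge axis and level with it at tilt 0, its underside then on the landing. A stack of height h under it tilts the plate by asin(h / 160 mm). The plate's underside is 10 mm, its top face 24 mm from the line hinge - roller
- hinge (a point): middle of the hinge axis, 40 mm above the bench. Fixed axes: x level, from the hinge to the free end, y along the hinge axis, z up. The base is a fixed dark steel slab, 260 x 120 x 30 mm high, from x = -45 to 215 mm, with two low hinge cheeks, up to 51 mm above the bench and 69 mm either side of the centre line
- landing (a point): centre of the bright landing pad (56 x 100 mm) on top of the base, 30 mm above the bench, 160 mm from the hinge axis along x, straight under the roller when the plate lies flat; same axes as hinge. With the plate up at 1.15 or more it is open from above
- lift_pin (a point): middle of the lift pin: a round steel rod, diameter 12 mm, 62 mm long, sticking out to -y from the plate's long edge near its free end, parallel to the hinge, black 20 mm collar at its tip. Moves with the plate: 160 mm along it from the hinge axis, 17 mm above square to it, 85 mm to -y (30 mm out from the edge). Only bench below. It can turn in a grip from above as the plate swings
- seat (a point): point on the plate's top face at the foot of the low fence, midway across. 5 mm behind the hinge axis, 24 mm above it at tilt 0. Moves with the plate: x up the slope away from the fence, y across the plate, z square out of its top face. The fence is a ridge across the plate at its hinge end, 11 mm high, 10 mm thick, its face at x = 0
- blade_root (a point): centre of the turbine blade's root, 12 mm above its underside. One steel piece, 0.2 to 0.35 kg: root block 30 (x) x 32 (y) x 24 mm, then a thin flange 40 mm wide, a flat airfoil 34 mm wide and 12 mm high, and a tip rib 16 mm high that ends 119 mm from this point. x root to tip, z out of its top. Lies flat on the bench, tip under the hood's lip; grip it by the root's sides
- blade_tip (a point): the tip rib of the blade, 38 mm wide, 115 mm along x from the root's centre, 8 mm above the underside
- hood: fixed clear dust hood on the bench, no floor. Origin on the bench under its black front edge bar (6 mm thick, 30 to 40 mm high), midway across; x into the hood, z up. The lip's underside is 30 mm up; behind it the clear front slopes from 38 mm high at x = 30 to 130 mm at x = 97 mm; 150 mm wide, side walls x = 20 to 180 mm. The blade lifts only when its tip is in front of the lip (x below 0)
- block_a_mid (a point): centre of a steel gauge block, 50 mm (x) x 30 mm (y) x 12 mm (z, thickness), lying flat, half-way up. May be absent
- block_b_mid (a point): centre of a steel gauge block, 50 mm (x) x 30 mm (y) x 16 mm (z, thickness), lying flat, half-way up. May be absent
- block_c_mid (a point): centre of a steel gauge block, 50 mm (x) x 30 mm (y) x 20 mm (z, thickness), lying flat, half-way up. May be absent
- block_d_mid (a point): centre of a steel gauge block, 50 mm (x) x 30 mm (y) x 24 mm (z, thickness), lying flat, half-way up. May be absent
- collar: bystander: steel ring, 72 mm across, 30 mm high; origin under its centre
- cap: bystander: red plastic cap, 60 mm across, 14 mm high; origin under its centre
- drift: bystander: standing brass pin, 16 mm across, 45 mm high; origin under its centre
- marker: bystander: black marker pen, 12 mm thick, 122 mm long, along x
- driver: bystander: orange screwdriver lying along its x
- spanner: bystander: steel spanner lying along its x
Things that resemble listed ones, but are neither listed nor needed, are in the scene too. What is shaped like the part that bears block_d_mid but orange is not meant. Leave any yellow look-alike of the part that bears block_c_mid alone.

How it is judged (in metres and radians):
On the way, in this order (a step that is already met when the one before it is completed fails the run):
1. the plate is up and stays up, let go (value of joint sine_plate above 1 rad and contact force between the fingers and sine_plate below 0.3 N), for 0.3 s.
2. all the gauge blocks stand in one stack on the landing pad, let go (horizontal distance between each of block_a_mid, block_b_mid, block_c_mid, block_d_mid and landing below 0.013 m and angle between each of block_a_mid, block_b_mid, block_c_mid, block_d_mid's own z axis and vertical below 0.08 rad and contact force between the fingers and block_a below 0.3 N and contact force between the fingers and block_b below 0.3 N and contact force between the fingers and block_c below 0.3 N and contact force between the fingers and block_d below 0.3 N), for 0.3 s.
3. the plate is down with its roller resting on the stack (all of step 2 and value of joint sine_plate below 0.56 rad and (contact force between sine_plate and block_a above 0.3 N or contact force between sine_plate and block_b above 0.3 N or contact force between sine_plate and block_c above 0.3 N or contact force between sine_plate and block_d above 0.3 N) and contact force between the fingers and sine_plate below 0.3 N), for 0.3 s.
4. the blade has been slid out in front of the hood's lip, still low on the bench (x of blade_tip in the frame of hood below -0.001 m and z of blade_root in the frame of hood below 0.035 m), for 0.05 s.
At the end, for the whole second after the job is handed in: all blocks flat (0.08 rad), let go, within 13 mm of the landing's centre seen from above; roller resting on the stack; blade at rest flat on the plate, along the slope (0.15 rad), root centre 11 to 25 mm from the fence face and within 22 mm of the centre line; bystanders within 30 mm (all of step 2 and value of joint sine_plate below 0.56 rad and (contact force between sine_plate and block_a above 0.3 N or contact force between sine_plate and block_b above 0.3 N or contact force between sine_plate and block_c above 0.3 N or contact force between sine_plate and block_d above 0.3 N) and x of blade_root in the frame of seat between 0.011 and 0.025 m and y of blade_root in the frame of seat between -0.022 and 0.022 m and z of blade_root in the frame of seat between 0.006 and 0.017 m and angle between the x axis of blade_root and the x axis of seat, either way round below 0.15 rad and angle between the z axis of blade_root and the z axis of seat, either way round below 0.08 rad and linear speed of blade below 0.02 m/s); the robot touches nothing.
It fails at once if a bystander is pushed more than 30 mm from its place (distance of any of collar, cap, drift, marker, driver, spanner from where it was at the start of the episode above 0.03 m).
Of block_a, block_b, block_c, block_d only 2 to 4 are there at a start; the rules pass over those that are not, and their reading is None.
At some moment in a run one of blade may be knocked a few centimetres aside while the robot is not near it.
Once in a run the grip may slacken for a moment while it holds something.
It also fails if it takes over 210 s, if anything falls off the work surface, if the arm or the gripper's body presses on something with over 40 N, if the wrist force passes 120 N, or if a joint passes its speed limit or range.

## Robot

A 6-joint arm with a two-finger parallel gripper is mounted at the origin on the work surface. World frame = base frame: x ahead of the robot, y to its left, z up, the work surface at z = 0. Lengths are in m, angles in degrees, forces in N, time in s.
With the tool pointing down it reaches from about 0.375 to 0.75 m from the base axis. Payload 9 kg.
Tool frame: the origin (TCP) lies where the fingers leave the gripper's body, on its centre line; the fingertips stand 73 mm ahead of it and the grasp point (between the pads) lies 54 mm ahead of it (robot.tip_reach is the distance from the TCP to the fingertips, in m); z points along the fingers, y is the line along which they close (so a half turn about z gives the same grasp; the last joint's range is limited). The gripper opens to 85 mm and grips with 20 to 120 N. Pads are 22 mm wide; open, the fingers measure 114 mm over their backs; the gripper's body (76 mm by 85 mm) begins 54 mm behind the grasp point. The pads swing forward as they close: fully open they stand 13 mm farther back than shut.
Start: joints at [58.287, 5.964, 5.575, 89.605, 0, 77.527], TCP at [0.198, 0.567, 0.304] pointing down, gripper open.
Joint ranges: [-171.21, 171.21], [-48.23, 106.86], [-62.78, 66.21], [-105.2, 120.99], [-86.42, 89.51], [-180, 180]. Speed limits (degrees/s): [127.2, 127.2, 147.25, 180, 180, 180].

## Interface

Orientations are given as [roll, pitch, yaw] about the fixed x, y, z axes, in that order (R = Rz(yaw) Ry(pitch) Rx(roll)).
In Python, from plant import robot gives the robot as it stands. Calls block until the motion is done:
- robot.move_pose(position, orientation): joint-space move of the TCP to a pose.
- robot.line_to(position, vel=0.15, rotation=None, guard=None): straight line of the TCP; rotation=None keeps the orientation; vel is the mean speed in m/s. With guard (N) it stops when the force on the tool has changed by that much, and returns True; else False.
- robot.goto_joints(angles): joint-space move.
- robot.set_gripper(opening): finger opening in m; the grip force is fixed at half the most; returns when the fingers have stopped.
- robot.pause(seconds).
- robot.ik(position, orientation): joint angles nearest the present ones, or None.
- robot.observe(): the state.
- robot.grab_frame(name): name is "side" or "top"; returns the picture (400x640x3 uint8, blue, green, red); there is no depth.
- robot.get_calibration(name): a dict with "vertical_fov" (degrees; the focal length in pixels is half the picture's height over the tangent of half this angle, whatever the lens; pixels are square), "cx", "cy" (the principal point, pixels), "rvec" (rotation vector, rad) and "tvec" (3), from world to camera coordinates, as OpenCV has them. Camera axes: x right, y down, z forward; pixel columns grow to the right and rows downward; lengths in m; the calibration is good to about 2 mm. A picture is of the moment at which its call begins. get_calibration takes no time and is no camera call.
A pose or a line that the arm cannot do raises robot.IKError and nothing moves.
- robot.job_done(): hands the job in; it is judged then, once.
The state is a dict: "time": time; "q": joint angles; "qvel": joint speeds; "joint_torque": joint torques, N m; "tool_pos": TCP position; "tcp_rot": TCP orientation; "ft_force": force on the tool from outside, world axes, zero at the start; "torque": the same for the moment, N m; "gripper_width": finger opening in m; "gripper_force": force on a finger pad.
Only numpy, scipy, OpenCV 4.12 (cv2) and the standard library are available. Lean on these libraries where they do the work, as an engineer would, in place of code of your own. Each camera call takes 0.05 s, during which the arm holds its last target. There are 200 camera calls.

## Working session

There is one attempt and no reset: what is moved stays moved. The work goes in short steps, each a Python script; the robot and the scene stay as the last script left them, time stands still between calls to the robot, and variables do not carry over. Pictures are saved under pics/ and viewed, at most 14 in all, crops included, and the job is handed in when it is done.

```bash
ls; mkdir -p pics; cat > h.py <<'E'
import numpy as np, cv2
from plant import robot
def cal(n):
    c=robot.get_calibration(n); f=200/np.tan(np.radians(c["vertical_fov"])/2)
    K=np.array([[f,0,c["cx"]],[0,f,c["cy"]],[0,0,1.]]); R=cv2.Rodrigues(np.array(c["rvec"],float))[0]
    return K,R,np.array(c["tvec"],float).ravel(),c
def ray(n,uv):
    K,R,t,_=cal(n); d=R.T@np.linalg.inv(K)@np.array([uv[0],uv[1],1.]); return -R.T@t,d
def onz(n,uv,z):
    o,d=ray(n,uv); return o+d*(z-o[2])/d[2]
def proj(n,p):
    K,R,t,_=cal(n); q=K@(R@np.array(p,float)+t); return q[:2]/q[2]
E
python3 - <<'E'
from h import *
for n in("top","side"):
    im=robot.grab_frame(n); cv2.imwrite(f"pics/{n}0.png",im); K,R,t,c=cal(n); print(n,c,-R.T@t)
o=robot.observe();print(o["time"],o["tcp_rot"],o["tool_pos"],o["ft_force"])
E
```

```text
pics
top {'vertical_fov': 51.594973621795646, 'cx': 322.3480889887468, 'cy': 198.83304387714233, 'rvec': array([ 2.11229813, -2.13496696,  0.18372702]), 'tvec': array([0.00780092, 0.54005404, 1.04437138])} [ 0.34419972 -0.005168    1.12424671]
side {'vertical_fov': 51.21542644124139, 'cx': 316.5297900418505, 'cy': 195.4900475958657, 'rvec': array([ 2.0451557 , -0.49080559,  0.27638235]), 'tvec': array([-0.46039434,  0.20835445,  0.74113037])} [ 0.17067037 -0.69046766  0.54660295]
0.1 [-1.79934145e+02 -1.70260954e-02  1.60760827e+02] [0.19757358 0.56631431 0.30320448] [-0.1533059   0.33765457  0.19113651]
```

View pics/top0.png

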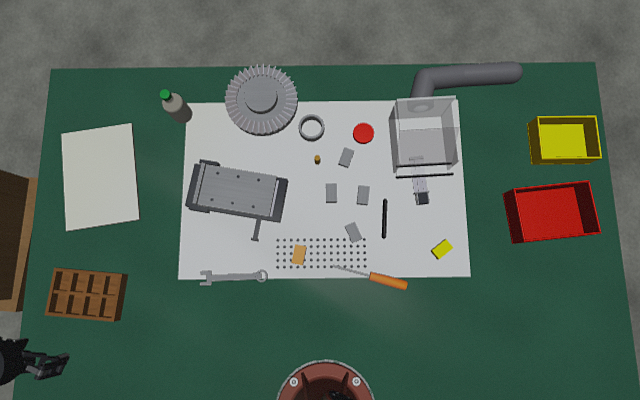

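View pics/side0.png

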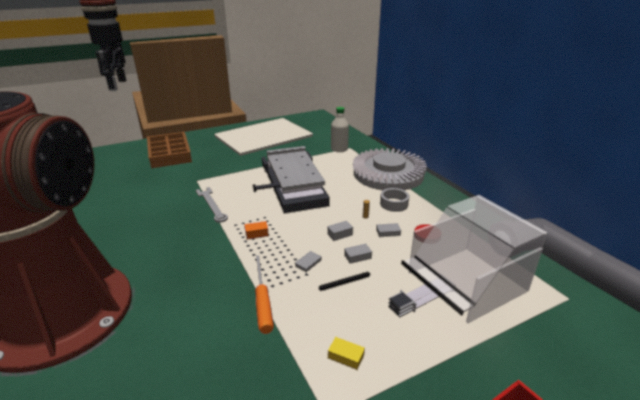

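Four grey blocks in the top view at about (346,157), (331,193), (363,195) and (353,232). The sine plate is at about (236,190) with its pin at (256,230). The blade root is at (423,197). I'll enlarge both views.

```bash
python3 - <<'E'
import cv2
a=cv2.imread("pics/top0.png");b=cv2.imread("pics/side0.png")
cv2.imwrite("pics/t1.png",cv2.resize(a[140:265,180:380],None,fx=4,fy=4,interpolation=cv2.INTER_CUBIC))
cv2.imwrite("pics/s1.png",cv2.resize(b[140:320,240:440],None,fx=4,fy=4,interpolation=cv2.INTER_CUBIC)[:600])
E
```

```text
(no output)
```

View pics/t1.png

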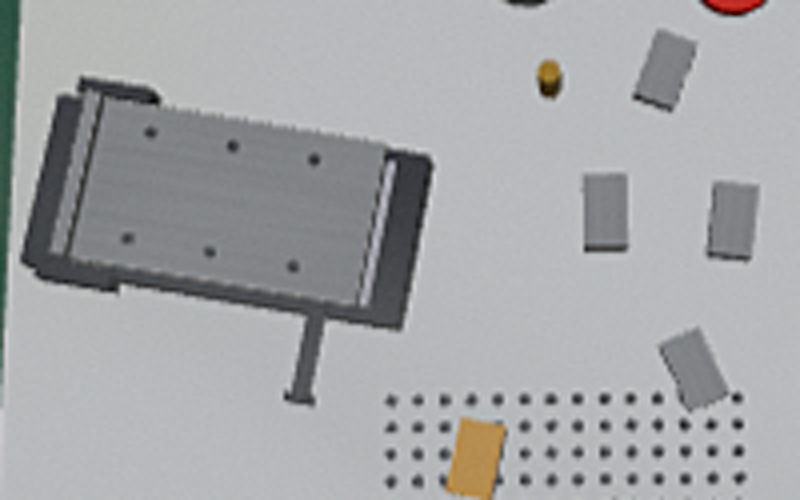

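View pics/s1.png

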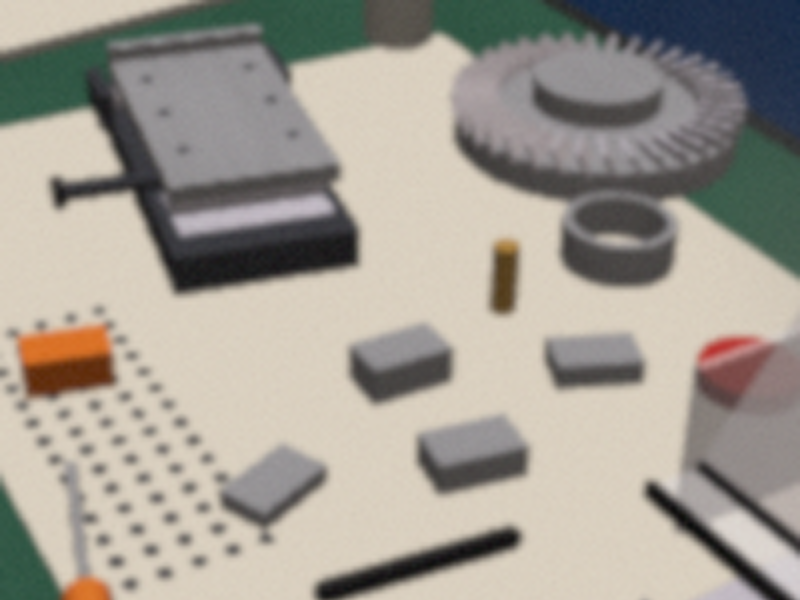

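The crops show four grey steel blocks, all different in thickness, with the thickest at side (340,230). The plate lies flat with the hinge on the left and the pin towards the robot. Next I'll measure by colour mask and ray casting.

```bash
python3 - <<'E'
from h import *
a=cv2.imread("pics/top0.png");b=cv2.imread("pics/side0.png")
hsv=cv2.cvtColor(a,cv2.COLOR_BGR2HSV); g=a.max(2)
for uv in[(331,192),(363,193),(346,155),(354,231),(331,201),(236,190),(205,215),(270,215),(420,188),(423,198),(285,190),(300,180),(276,192)]: print(uv,a[uv[1],uv[0]],end=' ')
print()
gs=b.max(2)
for uv in[(340,225),(340,235),(358,248),(388,226),(308,257),(312,264),(290,170)]: print(uv,b[uv[1],uv[0]],end=' ')
print()
# top faces
m=((g>110)&(g<165)&(hsv[...,1]<40)).astype(np.uint8)
n,l,st,ce=cv2.connectedComponentsWithStats(m,connectivity=4)
for i in range(1,n):
    if st[i,4]>60 and 180<ce[i][0]<470 and 95<ce[i][1]<290:
        c=max(cv2.findContours((l==i).astype(np.uint8),0,1)[0],key=len); r=cv2.minAreaRect(c)
        print("top",st[i],ce[i].round(1),np.round(r[0]+r[1]+(r[2],),1))
E
```

```text
(331, 192) [134 130 127] (363, 193) [132 130 126] (346, 155) [132 129 127] (354, 231) [136 132 130] (331, 201) [91 90 89] (236, 190) [134 130 128] (205, 215) [183 183 182] (270, 215) [184 174 173] (420, 188) [168 157 158] (423, 198) [66 60 55] (285, 190) [36 34 34] (300, 180) [187 186 184] (276, 192) [154 145 144] 
(340, 225) [150 147 150] (340, 235) [65 68 69] (358, 248) [151 148 150] (388, 226) [151 149 152] (308, 257) [151 148 150] (312, 264) [90 90 93] (290, 170) [152 151 153] 
top [ 225   54   73   80 3645] [260.4  98.7] [260.5  98.3  70.3  71.7  38.7]
top [ 397   97   62   67 3051] [427.3 131.5] [427.3 130.6  64.5  61.8  87.4]
top [298 114  27  24 158] [311.5 125.7] [311.  125.5  23.   26.   90. ]
top [339 147  15  21 193] [346.1 156.5] [346.1 156.7  11.2  18.   20.6]
top [193 162  12  41 147] [198.4 182.2] [198.4 182.2   3.5  41.   12.8]
top [ 198  164   79   52 2943] [237.2 189.7] [237.3 189.8  73.2  43.9  11.1]
top [325 183  12  18 199] [331.  191.5] [330.5 191.5  17.   11.   90. ]
top [357 185  13  19 201] [363.  193.9] [362.7 194.   11.7  17.9   5.7]
top [344 222  18  21 206] [353.1 232.1] [352.6 232.2  18.8  12.2  65.2]
top [330 264  40  14 132] [351.3 270.9] [348.9 271.7  40.1   9.4  19.2]
top [200 269  68  16 512] [231.8 276.1] [233.5 276.5  14.1  67.2  89. ]
top [268 278  82   1  82] [308.5 278. ] [308.5 278.   81.    0.  180. ]
```

```bash
cat >> h.py <<'E'
def comps(img,lo,hi,smax=40,amin=60,box=None):
    hsv=cv2.cvtColor(img,cv2.COLOR_BGR2HSV); g=img.max(2)
    m=((g>lo)&(g<hi)&(hsv[...,1]<smax)).astype(np.uint8)
    n,l,st,ce=cv2.connectedComponentsWithStats(m,connectivity=4)
    return [(ce[i],np.argwhere(l==i)[:,::-1]) for i in range(1,n) if st[i,4]>amin and (box is None or (box[0]<ce[i][0]<box[2] and box[1]<ce[i][1]<box[3]))]
def face(cam,px,z):
    P=np.array([onz(cam,p,z)[:2] for p in px]); c=P.mean(0); w,v=np.linalg.eigh(np.cov((P-c).T))
    return c,np.degrees(np.arctan2(v[1,1],v[0,1]))%180,np.sqrt(12*w[::-1])
E
python3 - <<'E'
from h import *
a=cv2.imread("pics/top0.png");b=cv2.imread("pics/side0.png")
T=[c for c in comps(a,110,165,box=(185,140,380,255)) ]
S=[c for c in comps(b,125,180,box=(255,145,410,275))]
for ce,px in S: print("side",ce.round(1),len(px))
for ce,px in T:
    print("top",ce.round(1),len(px))
    h=.064 if len(px)>1000 or px[:,0].max()<210 else .018
    print("   face",*[np.round(x,4) for x in face("top",px,h)])
    if h==.018:
      for hh in(.012,.016,.020,.024):
        p=onz("top",ce,hh); print("   ",hh,[(np.round(onz("side",c,hh)-p,4)[:2]*1000).round(1) for c,_ in S if np.linalg.norm(onz("side",c,hh)-p)<.02])
c,an,_=face("top",max(T,key=lambda t:len(t[1]))[1],.064)
for ce,px in S:
    if len(px)>600: print("plate side",*face("side",px,.064))
d=np.array([np.cos(np.radians(an)),np.sin(np.radians(an))]); d*= -np.sign(d[1]); n=np.array([-d[1],d[0]])
print("dir",d,"hinge",c-d*.09,"landing",c+d*.07,"pin",c-d*.09+.16*d-.085*n)
hg=c-d*.09
for nm,z,x,y in(("slab",.03,.215,.06),("slab",.03,.215,-.06),("pintip",.057,.160,-.115),("pinroot",.057,.16,-.055)): 
    p=[*(hg+x*d+y*n),z]; print(nm,proj("top",p).round(1),proj("side",p).round(1))
E
```

```text
side [382.  165.7] 1314
side [294.9 168.6] 1280
side [302.2 193.1] 129
side [339.8 226.5] 168
side [388.2 227.1] 158
side [357.5 249.7] 209
side [307.  259.2] 229
side [258.9 268.6] 110
top [346.1 156.5] 193
   face [ 0.6641 -0.0647] 163.5208 [0.0496 0.0311]
    0.012 [array([2. , 4.8])]
    0.016 [array([-0.6, -0.2])]
    0.02 [array([-3.1, -5.1])]
    0.024 [array([ -5.7, -10. ])]
top [198.4 182.2] 147
   face [0.5856 0.3275] 169.8404 [0.1104 0.0095]
top [237.2 189.7] 2943Traceback (most recent call last):
  File "<stdin>", line 9, in <module>
  File "h.py", line 19, in face
    P=np.array([onz(cam,p,z)[:2] for p in px]); c=P.mean(0); w,v=np.linalg.eigh(np.cov((P-c).T))
                ~~~^^^^^^^^^
  File "h.py", line 10, in onz
    o,d=ray(n,uv); return o+d*(z-o[2])/d[2]
        ~~~^^^^^^
  File "h.py", line 8, in ray
    K,R,t,_=cal(n); d=R.T@np.linalg.inv(K)@np.array([uv[0],uv[1],1.]); return -R.T@t,d
            ~~~^^^
  File "h.py", line 4, in cal
    c=robot.get_calibration(n); f=200/np.tan(np.radians(c["vertical_fov"])/2)
ValueError: time passes only in moves, steps and waits
```

Triangulation works well, so cache the calibration and rerun.

```bash
sed -i 's/^def cal(n)/import functools\n@functools.cache\ndef cal(n)/' h.py
python3 - <<'E'
from h import *
a=cv2.imread("pics/top0.png");b=cv2.imread("pics/side0.png")
T=[c for c in comps(a,110,165,box=(185,140,380,255)) ]
S=[c for c in comps(b,125,180,box=(255,145,410,275))]
for ce,px in T:
    h=.064 if len(px)>1000 or px[:,0].max()<210 else .018
    print("top",ce.round(1),len(px),"   face",*[np.round(x,4) for x in face("top",px,h)])
    if h==.018:
      for hh in(.012,.016,.020,.024):
        p=onz("top",ce,hh); print("   ",hh,p.round(4)[:2],[(np.round(onz("side",c,hh)-p,4)[:2]*1000).round(1) for c,_ in S if np.linalg.norm(onz("side",c,hh)-p)<.02])
c,an,_=face("top",max(T,key=lambda t:len(t[1]))[1],.064)
for ce,px in S:
    if len(px)>600: print("plate side",*face("side",px,.064))
d=np.array([np.cos(np.radians(an)),np.sin(np.radians(an))]); d*= -np.sign(d[1]); n=np.array([-d[1],d[0]])
print("dir",d,"ang",np.degrees(np.arctan2(d[1],d[0])),"hinge",c-d*.09,"landing",c+d*.07,"pin",c-d*.09+.16*d-.085*n)
hg=c-d*.09
for nm,z,x,y in(("slab",.03,.215,.06),("slab",.03,.215,-.06),("pintip",.057,.160,-.115),("pinroot",.057,.16,-.055)): 
    p=[*(hg+x*d+y*n),z]; print(nm,proj("top",p).round(1),proj("side",p).round(1))
E
```

```text
top [346.1 156.5] 193    face [ 0.6641 -0.0647] 163.5208 [0.0496 0.0311]
    0.012 [ 0.6658 -0.065 ] [array([2. , 4.8])]
    0.016 [ 0.6646 -0.0648] [array([-0.6, -0.2])]
    0.02 [ 0.6635 -0.0646] [array([-3.1, -5.1])]
    0.024 [ 0.6623 -0.0644] [array([ -5.7, -10. ])]
top [198.4 182.2] 147    face [0.5856 0.3275] 169.8404 [0.1104 0.0095]
top [237.2 189.7] 2943    face [0.5644 0.225 ] 79.7412 [0.1904 0.1101]
top [331.  191.5] 199    face [ 0.5659 -0.0215] 179.5945 [0.0501 0.0301]
    0.012 [ 0.567  -0.0216] [array([ 4.2, 13.8])]
    0.016 [ 0.5662 -0.0215] [array([2. , 8.6])]
    0.02 [ 0.5654 -0.0214] [array([-0.2,  3.4])]
    0.024 [ 0.5646 -0.0214] [array([-2.4, -1.7])]
top [363.  193.9] 201    face [ 0.5583 -0.1087] 175.3059 [0.0498 0.0307]
    0.012 [ 0.5594 -0.1092] [array([2.3, 9.1])]
    0.016 [ 0.5586 -0.1088] [array([0.2, 4.3])]
    0.02 [ 0.5578 -0.1085] [array([-2. , -0.5])]
    0.024 [ 0.5571 -0.1081] [array([-4.1, -5.3])]
top [353.1 232.1] 206    face [ 0.4543 -0.0792] 21.1157 [0.0505 0.0298]
    0.012 [ 0.4549 -0.0797] [array([-1.2, -0.7])]
    0.016 [ 0.4545 -0.0794] [array([-3. , -5.6])]
    0.02 [ 0.4541 -0.0791] [array([ -4.7, -10.4])]
    0.024 [ 0.4537 -0.0789] [array([ -6.4, -15.2])]
plate side [0.77459259 0.1262884 ] 59.84568637230295 [0.18514823 0.14566496]
plate side [0.56187264 0.21699313] 79.66620862438207 [0.18828895 0.1079168 ]
dir [-0.17809482 -0.98401333] ang -100.25880817554254 hinge [0.5804197  0.31351523] landing [0.55192453 0.1560731 ] pin [0.4682834  0.17121116]
slab [289.3 178.3] [330.7 197.3]
slab [281.1 221.6] [283.1 204.7]
pintip [255.1 237.6] [255.7 187.5]
pinroot [259.6 214.9] [279.8 184.1]
```

Every point agrees with the sizes given: the faces come out 50x30 mm and the plate 190x110 mm. Thickness matches A(0.455,-0.080), B(0.665,-0.065), C(0.558,-0.109) and D(0.565,-0.021). Now raise the plate.

```bash
cat >> h.py <<'E'
AN=-100.26; d=np.array([np.cos(np.radians(AN)),np.sin(np.radians(AN)),0]); n=np.array([-d[1],d[0],0]); zz=np.array([0,0,1.])
HG=np.array([.5804,.3135,.04]); Z_UP=.30
def pin(th,y=-.09): return HG+(.16*np.cos(th)-.017*np.sin(th))*d+(.16*np.sin(th)+.017*np.cos(th))*zz+y*n
def down(p,yaw,z): robot.move_pose([p[0],p[1],z],[180,0,yaw])
def st(msg=""):
    o=robot.observe(); print(msg,"t",round(o["time"],2),"tcp",np.round(o["tool_pos"],4),"w",round(o["gripper_width"],4),"gf",np.round(o["gripper_force"],1),"F",np.round(o["ft_force"],1)); return o
def snap(name):
    for c in("top","side"): cv2.imwrite(f"pics/{c}_{name}.png",robot.grab_frame(c))
E
python3 - <<'E'
from h import *
print(robot.tip_reach)
p=pin(0); robot.set_gripper(.05); down(p,169.74,Z_UP); st()
robot.line_to([p[0],p[1],.118]); hit=robot.line_to([p[0],p[1],.111],vel=.05,guard=8); st(hit)
robot.set_gripper(0); o=st("grip")
off=np.array(o["tool_pos"])-p
for th in np.linspace(0,1.28,12)[1:]:
    robot.line_to(pin(th)+off,vel=.06)
st("up")
robot.set_gripper(.05); q=pin(1.28)+off; robot.line_to([q[0],q[1],.32]); st()
robot.pause(.4)
snap("up")
E
```

```text
0.0726
 t 2.27 tcp [0.4632 0.1727 0.3001] w 0.05 gf 0.0 F [-0.5 -0.7 -0.3]
False t 3.93 tcp [0.4632 0.1721 0.1108] w 0.0498 gf 0.0 F [-0.2  0.8 -0.1]
grip t 4.38 tcp [0.4634 0.1719 0.1113] w 0.0098 gf 58.4 F [-1.7 -3.   3.6]
up t 9.43 tcp [0.4867 0.3006 0.2541] w 0.0098 gf 63.5 F [-4.1 -2.9 12.2]
 t 10.49 tcp [0.4866 0.3002 0.3193] w 0.0498 gf 0.0 F [0.2 0.1 0.3]
```

```bash
python3 - <<'E'
import cv2,numpy as np
a=cv2.imread("pics/top_up.png")[110:260,170:370];b=cv2.imread("pics/side_up.png")[60:210,220:420]
cv2.imwrite("pics/up.png",np.hstack([cv2.resize(x,(400,300),interpolation=cv2.INTER_CUBIC) for x in(a,b)]))
E
```

```text
(no output)
```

View pics/up.png

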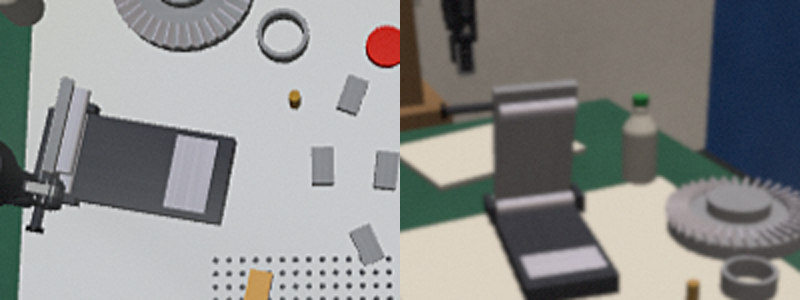

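The plate stands up and the landing pad is exposed at about top (265,197). I'll refine the landing centre, then stack D, C, B, A.

```bash
cat > stack.py <<'E'
from h import *
import sys
BL={"d":(.5646,-.0214,179.6,.024),"c":(.5578,-.1085,175.3,.020),"b":(.6646,-.0648,163.5,.016),"a":(.4549,-.0797,201.1,.012)}
def pick(k):
    x,y,yaw,h=BL[k]; robot.set_gripper(.05); down((x,y),yaw,.16)
    robot.line_to([x,y,.085]); hit=robot.line_to([x,y,.0765],vel=.04,guard=8)
    robot.set_gripper(.0); o=st(k+f" grip {hit}"); return o
def place(k,L,base):
    o=robot.observe(); x,y,_=o["tool_pos"]; zg=o["tool_pos"][2]
    robot.line_to([x,y,.22],vel=.25); w=st(k+" lifted")["gripper_width"]
    if w<.024: return print("LOST",k) 
    down(L,259.74,.22); zt=zg+base
    robot.line_to([L[0],L[1],zt+.015],vel=.2); w=st(k+" above")["gripper_width"]
    if w<.024: return print("LOST",k)
    hit=robot.line_to([L[0],L[1],zt-.004],vel=.02,guard=5); o=st(k+f" placed {hit} dz {robot.observe()['tool_pos'][2]-zt:.4f}")
    robot.set_gripper(.05); robot.line_to([L[0],L[1],.24],vel=.25); return True
E
python3 - <<'E'
from stack import *
a=cv2.imread("pics/top_up.png")
C=[c for c in comps(a,110,256,box=(250,180,282,215),amin=200) if len(c[1])<1500]
for ce,px in C: print(ce,len(px),*face("top",px,.03)); L=face("top",px,.03)[0]
m=(HG+.16*d)[:2]; print("model",m)
if np.linalg.norm(L-m)<.006:
    L=(L+0*m)-.003*d[:2]; print("target",L); np.save("L.npy",L)
    pick("d"); print(place("d",L,.030))
E
```

```text
[264.73324905 196.78128951] 791 [0.55106237 0.15729191] 169.31139127253095 [0.10221258 0.05724133]
model [0.55190155 0.15605846]
target [0.55159672 0.16024394]
d grip False t 13.91 tcp [ 0.5649 -0.0215  0.077 ] w 0.0286 gf 60.6 F [ 0.1 -0.2  3.2]
d lifted t 14.63 tcp [ 0.5643 -0.0213  0.218 ] w 0.0285 gf 59.8 F [-0.6  0.  -2.7]
d above t 16.28 tcp [0.5521 0.1598 0.123 ] w 0.0291 gf 59.8 F [ 0.6  0.2 -1.3]
d placed True dz -0.0000 t 17.01 tcp [0.5515 0.1603 0.107 ] w 0.0289 gf 60.8 F [-0.5  0.8  4.9]
True
```

```bash
python3 - <<'E'
from stack import *
L=np.load("L.npy"); base=.054
for k in "cba":
    pick(k)
    if not place(k,L,base): break
    base+=BL[k][3]
down((.50,-.02),180,.30); snap("stk"); st()
a=cv2.imread("pics/top_stk.png")
for ce,px in comps(a,110,165,box=(250,170,290,220),amin=100): print(ce,len(px),*face("top",px,base))
x=a[110:260,170:370];y=cv2.imread("pics/side_stk.png")[110:260,220:420]
cv2.imwrite("pics/stk.png",np.hstack([cv2.resize(q,(400,300),interpolation=cv2.INTER_CUBIC) for q in(x,y)]))
E
```

```text
c grip False t 20.66 tcp [ 0.5581 -0.1087  0.0771] w 0.0287 gf 59.6 F [-0.2  0.1  3.4]
c lifted t 21.38 tcp [ 0.5575 -0.1084  0.2181] w 0.0285 gf 59.0 F [ 0.6  0.1 -2.7]
c above t 22.95 tcp [0.5518 0.1595 0.1466] w 0.0286 gf 59.0 F [ 0.   0.9 -1.1]
c placed True dz -0.0000 t 23.68 tcp [0.5515 0.1603 0.1311] w 0.0287 gf 59.8 F [-1.5  0.3  5.4]
b grip False t 27.36 tcp [ 0.665  -0.0649  0.0772] w 0.0286 gf 58.4 F [-0.4 -0.6  3.7]
b lifted t 28.08 tcp [ 0.6644 -0.0648  0.2179] w 0.0285 gf 58.0 F [-0.9 -1.1 -2.7]
b above t 29.71 tcp [0.5514 0.1597 0.1659] w 0.0283 gf 58.0 F [ 0.6 -0.6 -1.6]
b placed True dz -0.0001 t 30.43 tcp [0.5515 0.1603 0.1511] w 0.0286 gf 58.7 F [-0.7 -0.4  4.9]
a grip False t 33.88 tcp [ 0.4552 -0.0799  0.0771] w 0.028 gf 59.6 F [-2.5  1.   6.1]
a lifted t 34.61 tcp [ 0.4548 -0.0797  0.2185] w 0.0278 gf 59.0 F [-0.4  0.  -2.1]
a above t 35.97 tcp [0.5509 0.159  0.1816] w 0.0278 gf 59.0 F [ 0.1  0.2 -0.4]
a placed True dz 0.0000 t 36.69 tcp [0.5516 0.1603 0.1672] w 0.0281 gf 59.7 F [-0.5 -0.6  4.4]
 t 38.55 tcp [ 0.5    -0.0192  0.2991] w 0.0502 gf 0.0 F [-0.5  0.2  0.3]
[258.98689956 191.55895197] 229 [0.55091228 0.1613394 ] 75.17865181789513 [0.05046561 0.03033719]
```

View pics/stk.png

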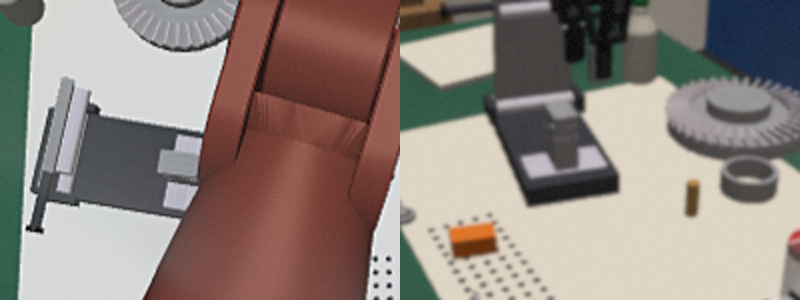

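The stack is clean and about 4 mm hingeward of the pad centre, as intended. Now let the plate down.

```bash
python3 - <<'E'
from h import *
p=pin(1.28)+np.array([0,0,.054])
robot.move_pose([.46,.20,.32],[180,0,169.74])
down(p,169.74,.32); robot.line_to(p); robot.set_gripper(0); o=st("grip")
off=np.array(o["tool_pos"])-pin(1.28)
for th in np.linspace(1.28,.52,9)[1:]: 
    robot.line_to(pin(th)+off,vel=.06)
st("low"); robot.set_gripper(.05); q=pin(.52)+off; robot.line_to([q[0],q[1],.28]); st()
robot.move_pose([.42,.05,.32],[180,0,169.74]); robot.pause(2)
snap("dn"); st()
a=cv2.imread("pics/top_dn.png")
x=a[80:280,170:470];y=cv2.imread("pics/side_dn.png")[130:330,220:520]
cv2.imwrite("pics/dn.png",np.vstack([cv2.resize(q,(450,300),interpolation=cv2.INTER_CUBIC) for q in(x,y)]))
E
```

```text
grip t 40.99 tcp [0.487  0.3005 0.2533] w 0.0096 gf 58.5 F [-0.7 -1.   5.4]
low t 44.25 tcp [0.4689 0.2006 0.1886] w 0.0099 gf 60.4 F [ 4.5  0.  -2.5]
 t 45.47 tcp [0.4688 0.2013 0.2791] w 0.0504 gf 0.0 F [-0.5 -0.9 -0.6]
 t 48.27 tcp [0.42 0.05 0.32] w 0.0502 gf 0.0 F [-0.1 -0.6  0.2]
```

View pics/dn.png

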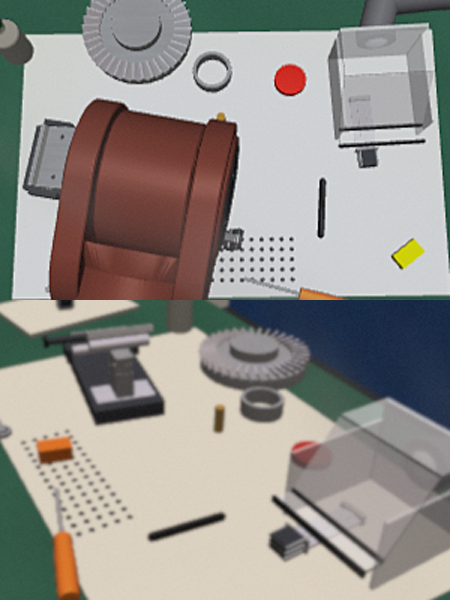

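The plate is down, with its roller at the stack. The blade was knocked deeper: its root is now at about top (415,185), before (423,197). I'll zoom in on it.

```bash
python3 - <<'E'
from h import *
robot.move_pose([.25,.48,.34],[180,0,169.74]); robot.pause(.5); snap("bl"); st()
x=cv2.imread("pics/top_bl.png")[140:210,385:465];y=cv2.imread("pics/side_bl.png")[255:325,370:450]
cv2.imwrite("pics/bl.png",np.hstack([cv2.resize(q,(400,350),interpolation=cv2.INTER_CUBIC) for q in(x,y)]))
a=cv2.imread("pics/top_bl.png")
for ce,px in comps(a,110,165,box=(185,140,290,230),amin=100): print(ce,len(px),*face("top",px,.064))
x=a[140:250,180:300];y=cv2.imread("pics/side_bl.png")[120:230,240:360]
cv2.imwrite("pics/pl.png",np.hstack([cv2.resize(q,(400,367),interpolation=cv2.INTER_CUBIC) for q in(x,y)]))
E
```

```text
t 50.56 tcp [0.25 0.48 0.34] w 0.0499 gf 0.0 F [ 0.4 -0.8  0. ]
[194.04958678 182.12396694] 121 [0.58605032 0.33901391] 170.28391582628527 [0.11143925 0.00845033]
[227.73465183 185.49979398] 2427 [0.5759336  0.24996192] 93.02759028239569 [0.15573101 0.11253013]
[263.42975207 191.62809917] 121 [0.55827473 0.15587904] 157.79731877115296 [0.03199479 0.02679062]
```

View pics/bl.png

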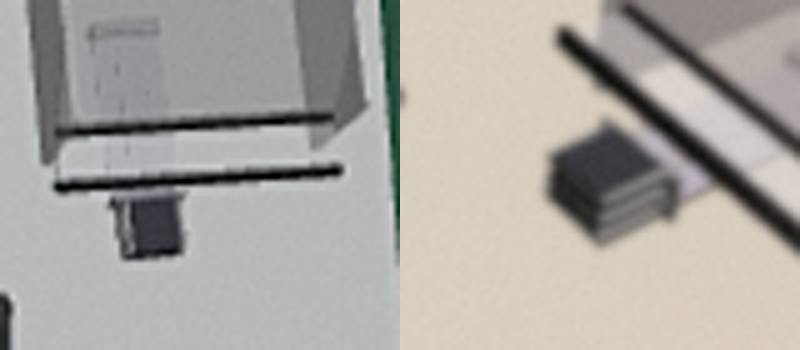

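View pics/pl.png

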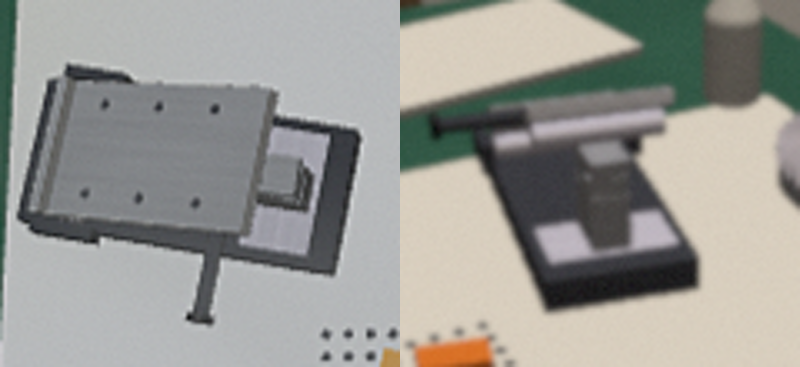

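```bash
python3 - <<'E'
from h import *
def P(th,x,y,z): return HG+(x*np.cos(th)-z*np.sin(th))*d+y*n+(x*np.sin(th)+z*np.cos(th))*zz
for th in(.44,.467,.49,.52,.56):
    print(th,"edge",proj("top",P(th,.185,.055,.024)).round(1),proj("top",P(th,.185,-.055,.024)).round(1),"pintip top/side",proj("top",P(th,.16,-.117,.017)).round(1),proj("side",P(th,.16,-.117,.017)).round(1),"rollerend",proj("side",P(th,.16,-.05,0)).round(1),proj("side",P(th,.16,.05,0)).round(1))
# blade: dark root top in top view
a=cv2.imread("pics/top_bl.png"); g=a.max(2)
m=np.zeros_like(g);m[179:195,405:426]=g[179:195,405:426]<95
n_,l,s,ce=cv2.connectedComponentsWithStats(m)
for i in range(1,n_):
    if s[i,4]>40: px=np.argwhere(l==i)[:,::-1]; print("root",ce[i],s[i],*face("top",px,.024))
print(g[176:195,405:426])
b=cv2.imread("pics/side_bl.png").max(2); print(b[278:306:1,398:428])
# hood bar ends (z=.04 top)
for u in((385+57/5,140+186/5),(385+341/5,140+170/5)): print("bar",onz("top",u,.037))
for u in((370+(558-400)/5,255+36/5),(430,0)): print("barS",onz("side",u,.037))
# tip rib ends, rib top z .016
for u in((385+90/5,140+30/5),(385+158/5,140+27/5)): print("tip",onz("top",u,.016))
E
```

```text
0.44 edge [261.9 166.2] [253.  209.9] pintip top/side [241.2 234.5] [251.2 159.2] rollerend [279.4 162.6] [318.5 157.6]
0.467 edge [260.5 165.6] [251.6 209.4] pintip top/side [240.  234.2] [250.9 157.4] rollerend [279.2 160.9] [318.2 155.9]
0.49 edge [259.3 165. ] [250.3 209. ] pintip top/side [238.9 234. ] [250.7 155.9] rollerend [279.  159.4] [318.  154.4]
0.52 edge [257.7 164.3] [248.6 208.5] pintip top/side [237.4 233.6] [250.4 153.9] rollerend [278.7 157.5] [317.8 152.5]
0.56 edge [255.4 163.4] [246.3 207.8] pintip top/side [235.4 233.1] [249.9 151.3] rollerend [278.3 154.9] [317.4 150. ]
root [415.19834711 185.28099174] [409 179  12  13 121] [ 0.57913369 -0.25014433] 156.00741575237856 [0.03535211 0.02698994]
[[ 47  47  45  27  24  22  23  11   9  11   5   5   4   9   9   6   2   2
    6  30  33]
 [ 10   9  28  35  33  34  39  77  74  73  85 117 121 117 117 166 164 166
  173 176 174]
 [175 174 161 154 156 144 147 151 151 140 144 145 146 128 126 137 143 161
  198 196 196]
 [203 199 121 140 139 133 126 125 115 109  99  93  94  83  82  91 110 183
  190 189 186]
 [191 160  45  88  
[... 4368 characters left out ...]
25 126 129 146 165 184
  197 206 213 215 216 215 216 215 214 214 217 217]
 [217 217 217 218 216 218 217 217 207 193 167 138 134 146 165 185 199 210
  214 217 215 214 215 215 217 215 217 216 216 214]
 [217 216 215 215 218 218 215 216 216 211 198 178 172 186 196 207 213 215
  216 216 214 216 216 215 216 217 216 216 215 218]
 [214 217 216 217 216 217 218 218 216 216 210 206 206 212 213 214 216 215
  217 215 215 215 215 216 217 216 215 216 215 215]]
bar [ 0.59917253 -0.19784715  0.037     ]
bar [ 0.60619207 -0.35093971  0.037     ]
barS [ 0.59770009 -0.19998279  0.037     ]
barS [4.24205521 4.05177416 0.037     ]
tip [ 0.6929324  -0.22363884  0.016     ]
tip [ 0.69419279 -0.26149227  0.016     ]
```

```bash
python3 - <<'E'
from h import *
tip=np.array([.6936,-.2426])
S=lambda u,v,z: onz("side",(370+(u-400)/5,255+v/5),z)[:2]
T=lambda u,v,z: onz("top",(385+u/5,140+v/5),z)[:2]
q=[S(*c,.024) for c in((550,160),(608,130),(665,178),(602,205))]
for i in range(4): print("side corner",q[i].round(4),"edge",np.linalg.norm(q[i]-q[i-1]).round(4))
print("side c",np.mean(q,0))
q=[T(*c,.024) for c in((132,200),(181,198),(182,246),(136,248))]
for i in range(4): print("top corner",q[i].round(4),"edge",np.linalg.norm(q[i]-q[i-1]).round(4))
c=np.mean(q,0); print("top c",c)
v=tip-c; print("len",np.linalg.norm(v),"ang",np.degrees(np.arctan2(v[1],v[0])))
# bottom corners on bench
print("end bottom L",S(555,200,0),"mid",S(600,246,0),T(127,259,0),T(185,256,.0))
E
```

```text
side corner [ 0.5629 -0.2437] edge 0.0273
side corner [ 0.5918 -0.2404] edge 0.029
side corner [ 0.5939 -0.2702] edge 0.0299
side corner [ 0.5652 -0.271 ] edge 0.0287
side c [ 0.57846559 -0.25631416]
top corner [ 0.5939 -0.2406] edge 0.0267
top corner [ 0.5947 -0.2672] edge 0.0267
top corner [ 0.5681 -0.2664] edge 0.0267
top corner [ 0.5673 -0.2414] edge 0.0249
top c [ 0.58099306 -0.25389849]
len 0.11317233771572686 ang 5.72963506472563
end bottom L [ 0.56950037 -0.24162469] mid [ 0.56962135 -0.26822986] [ 0.56597423 -0.24132084] [ 0.56729358 -0.27342073]
```

The tilt reads about 0.45–0.47 rad, so the roller is resting on the 72 mm stack. The blade root is at about (0.579,-0.2555), heading about 6.4°; its root–tip length comes out 115 mm, as it should. Next I'll check IK for both grasp variants, then grip and slide.

```bash
cat >> h.py <<'E'
from scipy.spatial.transform import Rotation as Ro
TH=np.arcsin(72/160)
def P(th,x,y,z): return HG+(x*np.cos(th)-z*np.sin(th))*d+y*n+(x*np.sin(th)+z*np.cos(th))*zz
xp=np.cos(TH)*d+np.sin(TH)*zz; nz=-np.sin(TH)*d+np.cos(TH)*zz
def prot(s):
    X=s*xp; Z=-nz; return Ro.from_matrix(np.c_[X,np.cross(Z,X),Z]).as_euler("xyz",degrees=True)
E
python3 - <<'E'
from h import *
for s,yaw in((-1,186.4),(1,6.4)):
    print(s,"grasp",robot.ik([.575,-.256,.0765],[180,0,yaw]),robot.ik([.465,-.268,.25],[180,0,yaw]))
    for hgt in(.0765,.14,.2): print("  plate",hgt,prot(s),robot.ik(P(TH,.013,0,.024)+hgt*nz,prot(s)))
E
```

```text
-1 grasp [-35.8820044   15.82910209  -7.33598457  66.83491334   0.
 -42.2820044 ] [-43.93034425  -5.34555843 -11.37069858  83.97485985   0.
 -50.33034425]
  plate 0.0765 [180.          26.74368395  79.74      ] [ 26.66153403  43.85509957  32.37172809  95.35796204 -21.08524403
 130.07781605]
  plate 0.14 [180.          26.74368395  79.74      ] [ 28.38092042  48.5477876   44.98255203 103.90126672 -20.57808653
 131.83562937]
  plate 0.2 [180.          26.74368395  79.74      ] [ 29.92585238  57.71191428  64.20345635 114.50364182 -20.10733549
 133.40498613]
1 grasp [-35.8820044   15.82910209  -7.33598457  66.83491334   0.
 137.7179956 ] [-43.93034425  -5.34555843 -11.37069858  83.97485985   0.
 129.66965575]
  plate 0.0765 [-180.          -26.74368395 -100.26      ] [ 26.66153403  43.85509957  32.37172809  95.35796204 -21.08524403
 -49.92218395]
  plate 0.14 [-180.          -26.74368395 -100.26      ] [ 28.38092042  48.5477876   44.98255203 103.90126672 -20.57808653
 -48.16437063]
  plate 0.2 [-180.          -26.74368395 -100.26      ] [ 29.92585238  57.71191428  64.20345635 114.50364182 -20.10733549
 -46.59501387]
```

```bash
python3 - <<'E'
from h import *
c=np.array([.579,-.2555]); u=np.array([np.cos(np.radians(6.4)),np.sin(np.radians(6.4))]); g=c-.003*u; yaw=186.4
robot.move_pose([.42,.10,.30],[180,0,yaw])
robot.set_gripper(.055); down(g,yaw,.2); robot.line_to([*g,.09]); hit=robot.line_to([*g,.0765],vel=.04,guard=6); st(hit)
robot.set_gripper(0); o=st("grip"); z=o["tool_pos"][2]
e=g-.112*u; robot.line_to([*e,z+.0005],vel=.05); st("slid"); robot.pause(.1)
snap("sl")
x=cv2.imread("pics/top_sl.png")[150:240,380:480];y=cv2.imread("pics/side_sl.png")[230:350,330:463]
cv2.imwrite("pics/sl.png",np.hstack([cv2.resize(q,(400,360),interpolation=cv2.INTER_CUBIC) for q in(x,y)]))
E
```

```text
False t 55.17 tcp [ 0.5758 -0.2557  0.0762] w 0.055 gf 0.0 F [0.4 0.2 0.1]
grip t 55.51 tcp [ 0.5763 -0.256   0.077 ] w 0.0306 gf 60.2 F [-0.6 -0.1  3. ]
slid t 57.9 tcp [ 0.4647 -0.2682  0.0773] w 0.0308 gf 59.6 F [ 0.1  0.2 -2.2]
```

View pics/sl.png

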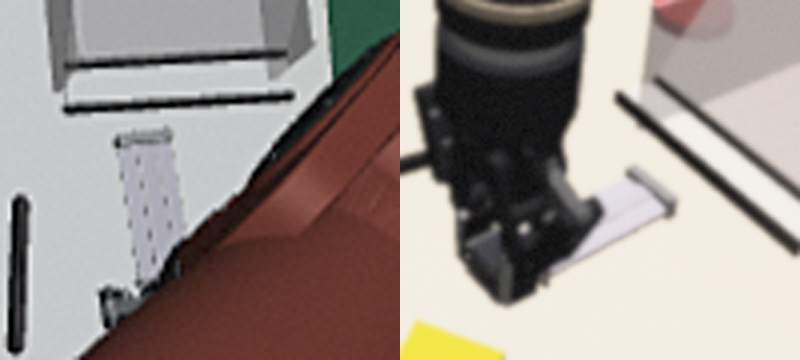

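The blade is out: its tip rib at top (416,185) is about 19 mm in front of the lip bar. I'll use the tip to find where the root sits in the hand, then lift and approach the plate.

```bash
python3 - <<'E'
from h import *
T=lambda u,v,z: onz("top",(380+u/4,150+v/4),z)[:2]
l,r=T(114,142,.016),T(172,132,.016); print(l,r,np.linalg.norm(l-r)); tip=(l+r)/2
o=st(); t=o["tool_pos"]; v=tip-t[:2]; print("tip",tip,"dist to tcp",np.linalg.norm(v),"ang",np.degrees(np.arctan2(v[1],v[0])))
robot.line_to([t[0],t[1],.25],vel=.2); o=st("lift")
robot.move_pose([.45,.0,.30],[180,0,130]); 
robot.move_pose(P(TH,.016,0,.024)+.15*nz,prot(-1)); st("over")
snap("ov")
x=cv2.imread("pics/top_ov.png")[120:250,170:300];y=cv2.imread("pics/side_ov.png")[60:190,230:360]
cv2.imwrite("pics/ov.png",np.hstack([cv2.resize(q,(400,400),interpolation=cv2.INTER_CUBIC) for q in(x,y)]))
E
```

```text
[ 0.58042932 -0.23361777] [ 0.58695424 -0.27354481] 0.040456681045041895
 t 58.1 tcp [ 0.4647 -0.2683  0.0775] w 0.0305 gf 59.6 F [-0.1  0.3 -2.2]
tip [ 0.58369178 -0.25358129] dist to tcp 0.11986386734716888 ang 7.04513155357541
lift t 59.12 tcp [ 0.4644 -0.2679  0.2486] w 0.0308 gf 59.6 F [-0.7 -0.5 -2.7]
over t 61.94 tcp [0.5926 0.3754 0.2033] w 0.0306 gf 59.6 F [ 0.6  0.3 -1.7]
```

View pics/ov.png

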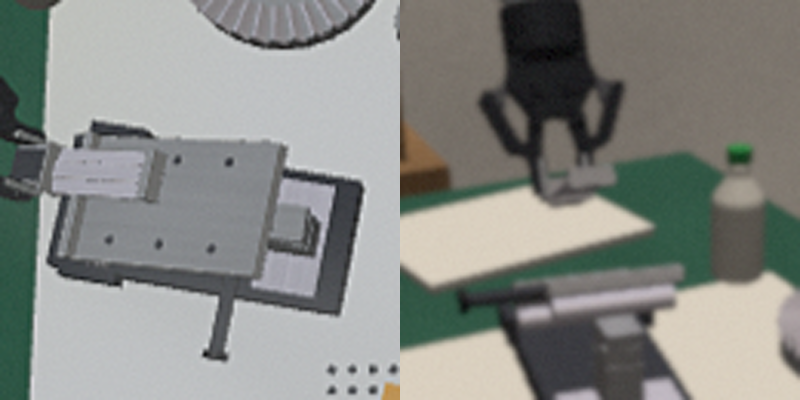

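The blade is held level with the slope over the plate and still in line. Now lower it, release and retreat.

```bash
python3 - <<'E'
from h import *
b=P(TH,.0095,0,.024)
robot.line_to(b+.15*nz,vel=.1); robot.line_to(b+.092*nz,vel=.1); st("near")
hit=robot.line_to(b+.0745*nz,vel=.02,guard=5); o=st(f"down {hit}"); print("h",(np.array(o["tool_pos"])-b)@nz)
robot.set_gripper(.055); robot.pause(.3); robot.line_to(b+.16*nz,vel=.1); st("off")
robot.move_pose([.25,.48,.34],[180,0,100]); robot.pause(.5); snap("fin"); st()
x=cv2.imread("pics/top_fin.png");y=cv2.imread("pics/side_fin.png")
cv2.imwrite("pics/fin.png",np.hstack([cv2.resize(x[140:250,180:300],(400,367),interpolation=cv2.INTER_CUBIC),cv2.resize(y[120:230,240:360],(400,367),interpolation=cv2.INTER_CUBIC)]))
E
```

```text
near t 63.02 tcp [0.5884 0.3566 0.1488] w 0.0308 gf 59.6 F [ 0.8  0.  -1.3]
down True t 63.74 tcp [0.5869 0.3499 0.1344] w 0.031 gf 60.5 F [1.3 1.7 5.5]
h 0.07689840761402188
off t 65.39 tcp [0.5935 0.3865 0.208 ] w 0.0549 gf 0.0 F [-0.1 -0.7 -0.9]
 t 67.41 tcp [0.25 0.48 0.34] w 0.0551 gf 0.0 F [-0.3 -0.7 -0.7]
```

View pics/fin.png

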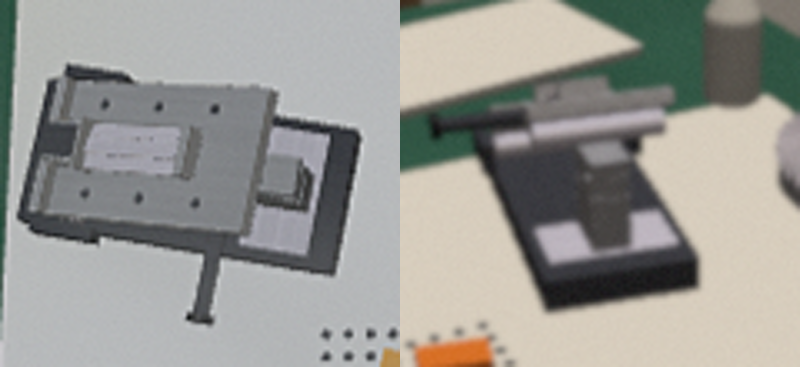

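```bash
python3 - <<'E'
from h import *
for xs in(.005,.015,.018,.025):
    f=lambda x,y,z: (proj("top",P(TH,-.005+x,y,.024+z))-[180,140])*400/120
    print(xs,"rib far edge",f(xs+.119,.019,.016).round(0),f(xs+.119,-.019,.016).round(0),"root top end",f(xs-.015,.013,.024).round(0),f(xs-.015,-.013,.024).round(0),"flange",f(xs+.015,0,.024).round(0))
x=cv2.imread("pics/top_fin.png")[165:195,185:250]
cv2.imwrite("pics/f2.png",cv2.resize(x,None,fx=12,fy=12,interpolation=cv2.INTER_CUBIC))
E
```

```text
0.005 rib far edge [175. 123.] [164. 172.] root top end [ 34. 120.] [ 27. 152.] flange [ 59. 138.]
0.015 rib far edge [185. 123.] [175. 173.] root top end [ 44. 121.] [ 36. 153.] flange [ 68. 139.]
0.018 rib far edge [188. 123.] [178. 173.] root top end [ 46. 121.] [ 39. 153.] flange [ 71. 139.]
0.025 rib far edge [196. 124.] [185. 174.] root top end [ 53. 121.] [ 46. 154.] flange [ 78. 139.]
```

View pics/f2.png

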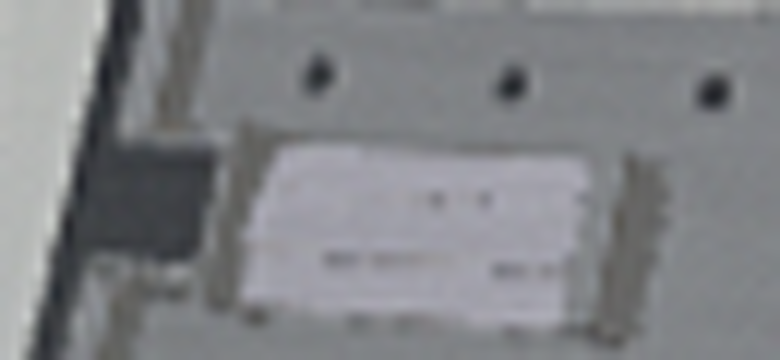

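```bash
python3 - <<'E'
from h import *
for y in(.03,-.03): print("foot",(proj("top",P(TH,-.005,y,.024))-[185,165])*12,"fence top",(proj("top",P(TH,-.005,y,.035))-[185,165])*12, "free edge",proj("top",P(TH,.185,y,.024)))
a=cv2.imread("pics/top_fin.png")
for th in(.44,.455,.467):
    # centred homography plate plane -> seat x of plate features
    def seatxy(uv,z):
        o,r=ray("top",uv); nn=-np.sin(th)*d+np.cos(th)*zz; t=(nn@(HG+nn*(.024+z)-o))/(nn@r); q=o+t*r-HG
        X=np.cos(th)*d+np.sin(th)*zz; return np.round([q@X+.005,q@n],4)
    F=lambda u,v,z: seatxy((185+u/12,165+v/12),z)
    print(th,"foot",F(193,80,0),F(143,290,0),"free edge",seatxy((262.5,167.6),0),seatxy((254.1,210.5),0),"ribend",F(632,155,.016),F(608,335,.016),"root/flange",F(215,165,.024),F(207,245,.024))
g=a.max(2); print(g[172:176,195:206]); print(g[178:184,200:210],g[178:184,230:243])
E
```

```text
foot [192.52925972  91.30105134] fence top [157.22552281  76.83063692] free edge [258.52326637 175.39704361]
foot [132.34554163 353.97928105] fence top [ 96.16874823 341.6761518 ] free edge [253.65799784 199.30629057]
0.44 foot [-0.0011  0.0325] [-0.0017 -0.0156] free edge [0.1927 0.0515] [ 0.1935 -0.0562] ribend [0.137  0.0178] [ 0.1406 -0.0202] root/flange [0.034 0.008] [ 0.0368 -0.0095]
0.455 foot [-0.0008  0.0326] [-0.0014 -0.0156] free edge [0.1952 0.0507] [ 0.196  -0.0567] ribend [0.1393 0.0173] [ 0.1429 -0.0206] root/flange [0.0351 0.0079] [ 0.038  -0.0096]
0.467 foot [-0.0006  0.0326] [-0.0012 -0.0156] free edge [0.1972 0.0501] [ 0.1981 -0.057 ] ribend [0.1412 0.0169] [ 0.1448 -0.0209] root/flange [0.0361 0.0078] [ 0.039  -0.0097]
[[115 140 135 101  99 100 124 133 133 131 134]
 [126 141 140  91 101  99 134 132 130 130 133]
 [136 139 134  98 100 107 140 134 132 133 127]
 [142 135 119 102 106 106 115 133 133 124 105]]
[[ 66  62  68 110 110 101  99 119 172 175]
 [ 69  66  69 137 102 100 104 151 174 171]
 [ 71  68  81 135 100 101 108 166 163 161]
 [ 68  69  82 122  99 104 146 173 168 170]
 [ 68  72 109 113  98 104 172 175 170 169]
 [ 67  70 118 101 101 117 175 165 165 164]] [[165 168 165 154 132 134 132  97 113 116 124 134 132]
 [177 175 178 170 140 135 141  95 101 103 126 136 135]
 [169 170 172 173 143 136 131 101 101 102 116 137 135]
 [171 174 170 140 135 135 118 102 102 101 109 137 135]
 [169 171 170 156 131 134 101 103 103 103 126 138 132]
 [167 165 168 147 135 143  93 102 102 100 114 140 139]]
```

The root centre reads about 19–21 mm from the fence, inside the window but with a gap of about 5 mm. I'll regrip at the release pose and slide it gently down against the fence.

```bash
python3 - <<'E'
from h import *
b=P(TH,.0095,0,.024); h=.0769
robot.move_pose(b+.16*nz,prot(-1)); robot.line_to(b+.09*nz,vel=.1); print(robot.line_to(b+h*nz,vel=.03,guard=5))
robot.set_gripper(0); o=st("grip"); t=np.array(o["tool_pos"])
hit=robot.line_to(t-.008*xp,vel=.012,guard=7); o=st(f"push {hit}"); t2=np.array(o["tool_pos"]); print("moved",(t2-t)@xp)
robot.line_to(t2+.0005*xp,vel=.01)
robot.set_gripper(.055); robot.pause(.3); robot.line_to(t2+.09*nz,vel=.1); 
robot.move_pose([.25,.48,.34],[180,0,100]); robot.pause(1); snap("fin2"); st()
x=cv2.imread("pics/top_fin2.png")
cv2.imwrite("pics/f3.png",np.hstack([cv2.resize(x[90:290,180:480],(500,333)),cv2.resize(x[155:205,185:230],(300,333),interpolation=cv2.INTER_CUBIC)]))
def seatxy(uv,z,th=.44):
    o,r=ray("top",uv); nn=-np.sin(th)*d+np.cos(th)*zz; t=(nn@(HG+nn*(.024+z)-o))/(nn@r); q=o+t*r-HG
    return np.round([q@(np.cos(th)*d+np.sin(th)*zz)+.005,q@n],4)
print(x.max(2)[178:184,198:210],x.max(2)[178:184,228:243])
E
```

```text
False
grip t 70.59 tcp [0.5871 0.3501 0.1348] w 0.0307 gf 60.2 F [-0.3  1.2  2. ]
push True t 71.03 tcp [0.5878 0.353  0.1333] w 0.0306 gf 63.0 F [-0.3 -0.3  4.6]
moved -0.003344525319617114
 t 75.49 tcp [0.25 0.48 0.34] w 0.0551 gf 0.0 F [ 0.  -1.1 -0.2]
[[ 69  63  62  68 135 102 100 104 137 177 172 171]
 [ 68  69  64  83 138  99 100 102 158 175 173 173]
 [ 68  68  65  80 119 100 101 123 155 139 164 159]
 [ 73  67  73 108 108 101 115 166 168 154 167 172]
 [ 69  69  71 120 101 102 124 176 170 168 168 167]
 [ 68  69  80 128  99 101 145 172 168 164 166 166]] [[161 165 166 168 164 141 139 133  99 103 114 124 136 132 134]
 [173 177 176 178 176 133 133 120 100 103 103 122 137 135 133]
 [171 170 171 171 163 132 134 111 100 102 102 126 136 134 133]
 [175 174 172 173 142 134 144  99 102 102  99 112 136 134 134]
 [176 173 173 176 134 135 145  96 102 105 120 128 135 134 133]
 [171 172 172 172 142 135 128  98 104 102 119 142 135 136 138]]
```

View pics/f3.png

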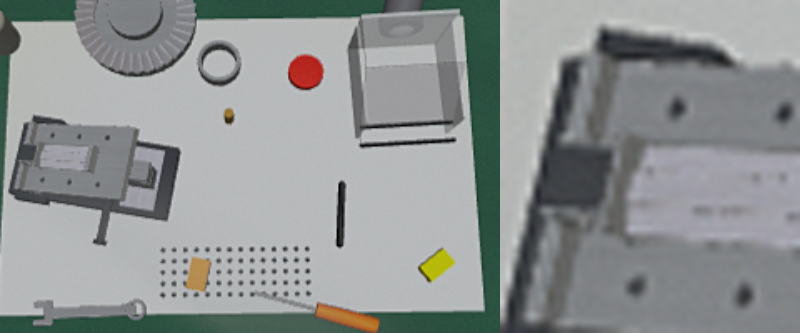

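Blade sits straight on the centre line at the fence, the stack and plate are unchanged, and the other things on the bench are where they were. Handing in.

```bash
python3 -c "
from h import *
print(robot.job_done())"
```

```text
the job is handed in; nothing more can be done
None
```

I handed the job in at about 75 s. The plate rests on the four-block stack and the blade lies on it along the centre line, root about 17 mm from the fence by camera (window 11–25 mm). Nothing else was moved; the verdict was not shown to me.

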